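# Seat the grating disc and latch its storage case

## Task

Put the grating disc away: turn it on the spindle of its open case until its lugs drop into the keyways and it sits fully home, then shut the lid, swing the latch's loop forward over the catch on the lid so that its bar drops in behind the hook, and press the lever down over centre until it lies flat and the latch is tight. Do not knock the other things on the table about.

Things in the scene. Friction and masses are not known exactly. Their poses are not given: they have to be found in the camera images.
- case: White plastic case for a food-processor disc, fixed; 244 long (x), 150 wide (y), 120 high shut. Origin on the table under the middle of the open box; x points from the latch to the lid's hinge, z up; symmetric about y = 0. Open box x -82 to 82, inner walls y = +-69, rim z = 114, front rim sloping to z = 92 at x = -82. In front, to x = -162, a solid sloping front 61 to 98 high carries the latch.
- spindle (a point): Centre of the top of the case's grey collar, 60 above the table, 15 before the case's origin: radius 22, with three radial keyways 12.4 wide, 12 deep, at 0, 120 and 240 degrees from the case's x. A plain stem, 13 thick, rises 20 above it. Within about 0.08 rad of a keyway (every 120 degrees) the disc drops 8 mm by its own weight.
- disc: Loose grating disc, about 0.22 kg: steel plate 120 across on a black hub (bore about 16). Origin on the axis at the hub face that meets the collar. Lugs 9 wide, 8 deep, 12 to 21 from the axis stick down at 0, 120, 240 degrees from the disc's x. Grip bar on top: 46 along disc x, 16 along y, 27 to 50 above origin. Starts perched on the collar (origin 68 above table).
- lid (a joint): Lid angle, rad: 0 shut, 1.95 fully open (past upright, leaning away from the latch); starts near 1.8; stiff hinge (0.5 Nm), stays where left. Lid 6 thick, 150 wide: flat for 112 from the hinge, then a 50 edge bent 25 degrees down that carries the catch. Shut it by pushing the outer face towards the latch and down. A disc that has not dropped keeps it from shutting.
- lid_hinge (a point): Centre of the lid's hinge axis (along y), 77 behind the case's origin, 114 above the table; the lid's underside passes through it.
- lid_edge (a point): Middle of the bend line on the lid's outer face, 112 from the hinge; 120 above the table when shut.
- latch (a point): Latch's frame, fixed on the case's sloping front, 98 before the case's origin and 90 above the table: x runs up the slope (25 degrees) towards the lid, y as the case's, z out of the slope. The slope surface (z = 0) runs from x = -70 to 18; the shut lid's edge continues it from 20 to 70.
- lever (a joint): Latch lever, rad: 0 lies flat along -x of latch; grows as its tip lifts and swings over to the lid, to 2.3; starts 1.85 to 2.15, stays where left. Axis along y at x 0, z 12 of latch. Steel, 26 wide, 5 thick, tip 65 from the axis. With the loop hooked it resists from about 1.2 rad (some 3 N at the tip), is tightest near 0.3 and below that pulls itself flat.
- lever_tip (a point): On the lever's middle line, 60 from its axis, 4 towards its upper side (the side facing the lid when it stands).
- loop (a joint): Wire loop's angle to the lever, rad. (loop - lever) is its elevation over latch's x: 0 points up the slope to the lid, pi/2 stands off it. Rests leaning back (loop 3.9, its stop); pushed past upright it falls forward by its weight. Pivot in latch: x 22 cos(a), z 12 + 22 sin(a), a = 3.40 - lever. Wires 38 apart pass either side of lever and catch. Of the case it meets only catch and lid edge.
- loop_bar (a point): Middle of the loop's cross bar (5 thick, 38 long along y), 65 from the loop's pivot.
- loop_tab (a point): Middle of the black finger tab beyond the bar: 22 long, 24 wide, 6 thick, bent up 0.45 rad; 75 from the pivot along the loop and 7 off it (upper side when the loop lies forward).
- loop_stretch (a joint): How far the loop's spring is stretched, m: 0 slack, about 0.006 when latched tight.
- catch (a point): Steel hook on the lid's edge, 18 wide, 14 high. With the lid shut its axes are latch's and its origin is at x 48.8, z 0 there. Upright 5 thick, its far face at x = -2.5; a lip at the top (underside z = 9.5) overhangs to x = 0.5. The bar goes down beyond the lip (x over 3) and is then drawn back under it. With the lever as at the start the loop reaches.
- catch_seat (a point): Point in the hook, 6 above the catch's origin, where the drawn bar sits.
- shot_glass: Bystander, leave alone: small clear glass, 44 wide, 55 high. Origin under its centre.
- clementine: Bystander, leave alone: orange fruit, 66 wide, 53 high. Origin under its centre.
- note_pad: Bystander, leave alone: yellow pad, 76 by 76 by 18. Origin under its centre.
- salt: Bystander, leave alone: salt jar with steel cap, 42 wide, 85 high. Origin under its centre.
- candle_glass: Bystander, leave alone: frosted white candle glass, 80 wide, 95 high. Origin under its centre.
- mug: Bystander, leave alone: white mug, 80 wide, 90 high. Origin under its centre.
- spoon: Bystander, leave alone: wooden spoon lying on the table. Origin under its centre.
Things that resemble listed ones, but are neither listed nor needed, are in the scene too. Leave any blue or turquoise look-alike of the disc alone.

How it is judged:
By the outcome, as a careful person would: the job done as asked, in the order asked, and still so for the second after the job is handed in, with the robot touching nothing.
It also fails if it takes over 64 s, if anything falls off the work surface, if the arm or the gripper's body presses on something with over 40 N, if the wrist force passes 120 N, or if a joint passes its speed limit or range.

## Robot

A 7-joint arm with a two-finger parallel gripper is mounted at the origin on the work surface. World frame = base frame: x ahead of the robot, y to its left, z up, the work surface at z = 0. Lengths are in m, angles in rad, forces in N, time in s.
With the tool pointing down it reaches from about 0.4 to 0.875 m from the base axis. Payload 19.3 kg.
Tool frame: the origin (TCP) lies midway between the tips of the shut fingers; the grasp point (between the pads) lies 19 mm behind it; z points along the fingers, y is the line along which they close (so a half turn about z gives the same grasp; the last joint's range is limited). The gripper opens to 85 mm and grips with 20 to 120 N. Pads are 22 mm wide; open, the fingers measure 114 mm over their backs; the gripper's body (76 mm by 85 mm) begins 54 mm behind the grasp point. The pads swing forward as they close: fully open they stand 13 mm farther back than shut.
Start: joints at [1.049, 0.521, -0.036, 1.599, 0.021, 1.021, -0.113], TCP at [0.273, -0.562, 0.231] pointing down, gripper open.
Joint ranges: [-2.91, 2.91], [-0.3, 2.13], [-1.5, 1.42], [0.17, 2.43], [-1.26, 4.41], [0.16, 1.93], [-2.52, 2.52]. Speed limits (rad/s): [1.89, 1.89, 2.39, 2.39, 3.01, 3.01, 3.01].

## Interface

Orientations are given as [roll, pitch, yaw] about the fixed x, y, z axes, in that order (R = Rz(yaw) Ry(pitch) Rx(roll)).
In Python, from workcell import telemetry, grab_frame, calibration, bot, outline_of, landmark_of gives the robot as it stands. The module is installed in compiled form; this text tells all that it offers.
- The arm moves only by the shell command python3 -m inch 'ROWS' [FORCE]. ROWS is JSON, a list of rows, each a list of 7 numbers: the shift along the tool's x, y, z in m, then the turn, a rotation vector about the tool's x, y, z in rad, then the closure, from 0 (fully open) to 1 (shut). A call has 1 to 5 rows; each row shifts and turns the commanded pose from where the row before left it, along the tool's axes as they then stand; what a row does not reach is not made up. A row lasts 1/10 s, in which the tool goes at most 50 mm and 8.59 degrees, less where a joint would pass 70% of its speed; a pose out of reach is approached as far as the arm can. A call is refused whole if a number of a shift passes 0.05 or a number of a turn 0.15, either way. A call with a gripper value outside its range is refused whole. The fingers move at their own pace and stop on an object; FORCE is the grip in N (left out, the last holds). Time passes only in rows, so rows that do not move let the fingers close. It gives the time, the measured TCP pose, the force, the opening and the grip force at its end, in the units of the state.
- telemetry.observe(): the state, without advancing time (a new reading comes with each control period).
- grab_frame(name): name is "scene" or "side" or "wrist"; returns the picture (400x640x3 uint8, red, green, blue); there is no depth.
- calibration(name): a dict with "fovy" (degrees; the focal length in pixels is half the picture's height over the tangent of half this angle, whatever the lens; pixels are square), "cx", "cy" (the principal point, pixels), "pose" (4x4, takes a point from camera to world coordinates). Camera axes: x right, y down, z forward; pixel columns grow to the right and rows downward; lengths in m; the calibration is good to about 2 mm. A picture is of the moment at which its call begins: read the wrist's pose just before it. calibration takes no time and is no camera call; for the wrist camera it gives the pose at the moment of the call.
- bot.job_done(): hands the job in; it is judged then, once.
Trained networks look in the newest picture that a camera, given by its name, has taken for a name from the list of things; names that differ only in an ending like _2 or _b are one class to them, and where a whole thing is asked for, a point or a joint stands for the part that bears it (a point fixed in the world has none). Each returns a list of dicts, best first, with "score" (0 to 1); they miss things now and then, are a little off and sometimes report something else, mostly with a low value. They report only what shows in the picture. A call takes as long as a camera call. They do not tell look-alikes from the thing itself.
- outline_of(label, camera): "region" (400x640 bool, what is visible of it) and "rect" ([left, top, right, bottom] in pixels, round what is visible of it).
- landmark_of(label, camera): "xy" ([column, row] in pixels: a listed point, or the origin of a listed thing).
The state is a dict: "clock": time; "qpos": joint angles; "qd": joint speeds; "joint_efforts": joint torques, N m; "position": TCP position; "tool_rot": TCP orientation; "force": force on the tool from outside, world axes, zero at the start; "moment": the same for the moment, N m; "grip_width": finger opening in m; "finger_force": force on a finger pad.
Only numpy, scipy, OpenCV 4.12 (cv2) and the standard library are available. Lean on these libraries where they do the work, as an engineer would, in place of code of your own. Each camera call takes 0.05 s, during which the arm holds its last target. There are 200 camera calls.

## Working session

There is one attempt and no reset: what is moved stays moved. The work goes in short steps, Python scripts to look and compute and a shell command to move; the robot and the scene stay as the last step left them, time stands still between calls to the robot, and variables do not carry over. Pictures are saved under pics/ and viewed, at most 10 in all, crops included, and the job is handed in when it is done.

```bash
mkdir -p pics
cat > h.py <<'E'
import numpy as np, cv2
from scipy.spatial.transform import Rotation as R
from workcell import telemetry, grab_frame, calibration, bot, outline_of, landmark_of
def K(c):
    f=200/np.tan(np.radians(c['fovy'])/2); return f,c['cx'],c['cy']
def ray(c,xy):
    f,cx,cy=K(c); P=np.array(c['pose']); d=P[:3,:3]@np.array([(xy[0]-cx)/f,(xy[1]-cy)/f,1]); return P[:3,3],d/np.linalg.norm(d)
def tri(obs):
    A=np.zeros((3,3));b=np.zeros(3)
    for c,xy in obs:
        o,d=ray(c,xy);M=np.eye(3)-np.outer(d,d);A+=M;b+=M@o
    p=np.linalg.solve(A,b); return p,[round(1000*float(np.linalg.norm(np.cross(p-ray(c,xy)[0],ray(c,xy)[1]))),1) for c,xy in obs]
def proj(c,p):
    f,cx,cy=K(c);P=np.array(c['pose']);q=P[:3,:3].T@(np.array(p)-P[:3,3]);return np.array([cx+f*q[0]/q[2],cy+f*q[1]/q[2]])
def save(n,im): cv2.imwrite('pics/'+n+'.png',im[:,:,::-1])
E
cat > a.py <<'E'
from h import *
C={}
ims=[]
for n in('scene','side','wrist'):
    C[n]=calibration(n);im=grab_frame(n);ims.append(im)
    f=K(C[n]);print(n,np.round(f,1),np.round(np.array(C[n]['pose'])[:3,3],3),np.round(np.array(C[n]['pose'])[:3,2],2))
    for l in('case','spindle','disc','lid_hinge','lid_edge','latch','lever_tip','loop_bar','loop_tab','catch','mug','salt','candle_glass','clementine','shot_glass','note_pad'):
        r=landmark_of(l,n)
        print(l,[(np.round(x['xy']).tolist(),round(x['score'],2)) for x in r][:3])
save('s1',ims[0]);save('s2',ims[1]);save('s3',ims[2])
o=telemetry.observe();print(o)
E
python3 a.py
```

```text
scene [413.3 323.9 201.3] [ 1.407 -0.245  0.96 ] [-0.68  0.2  -0.7 ]
case [([294.0, 235.0], 0.59)]
spindle [([288.0, 215.0], 0.55)]
disc [([348.0, 279.0], 0.84), ([291.0, 213.0], 0.73), ([258.0, 264.0], 0.16)]
lid_hinge [([304.0, 225.0], 0.66)]
lid_edge [([306.0, 202.0], 0.86)]
latch [([278.0, 192.0], 0.64), ([233.0, 234.0], 0.43), ([175.0, 238.0], 0.2)]
lever_tip [([274.0, 175.0], 0.67), ([347.0, 225.0], 0.19)]
loop_bar [([267.0, 160.0], 0.56), ([266.0, 162.0], 0.25)]
loop_tab [([263.0, 160.0], 0.66)]
catch [([308.0, 197.0], 0.65), ([289.0, 216.0], 0.34)]
mug [([173.0, 200.0], 0.79), ([258.0, 263.0], 0.49)]
salt [([233.0, 232.0], 0.8)]
candle_glass []
clementine [([259.0, 263.0], 0.9), ([172.0, 238.0], 0.48)]
shot_glass [([313.0, 190.0], 0.55)]
note_pad [([346.0, 225.0], 0.88)]
side [439.3 320.4 194.3] [-0.226  0.896  0.906] [ 0.56 -0.61 -0.56]
case []
spindle [([339.0, 191.0], 0.86), ([412.0, 172.0], 0.73), ([302.0, 222.0], 0.22)]
disc [([346.0, 187.0], 0.87), ([319.0, 267.0], 0.75), ([317.0, 142.0], 0.75)]
lid_hinge [([302.0, 223.0], 0.46)]
lid_edge [([316.0, 138.0], 0.96)]
latch 
[... 769 characters left out ...]
 array([ 1.04880697,  0.52136235, -0.03632192,  1.59950612,  0.02118541,
        1.02110277, -0.11279655]), 'qd': array([ 3.21663129e-05,  1.20096526e-03,  3.51059402e-04,  6.99451366e-04,
        1.55012433e-03, -8.89367180e-04, -5.00454217e-04]), 'joint_efforts': array([ 1.68478982e-04, -9.26839685e+01,  1.97813876e+00, -3.70249414e+01,
        1.80624198e-02,  1.87385762e-03, -2.48341269e-05]), 'position': array([ 0.27284854, -0.56228643,  0.23131181]), 'tool_rot': array([ 3.14158877e+00, -2.39852979e-05,  4.51761385e-01]), 'force': array([ 0.72536959, -0.71666865,  0.06742316]), 'moment': array([0.04009359, 0.00777354, 0.0135616 ]), 'finger_force': 0.0, 'grip_width': 0.08520467745908906}
```

```bash
python3 -c "
import cv2
a=cv2.imread('pics/s1.png')[110:310,130:396];b=cv2.imread('pics/s2.png')[100:300,220:486]
cv2.imwrite('pics/v1.png',cv2.resize(a,None,fx=3,fy=3,interpolation=3));cv2.imwrite('pics/v2.png',cv2.resize(b,None,fx=3,fy=3,interpolation=3))"
```

```text
(no output)
```

View pics/v1.png

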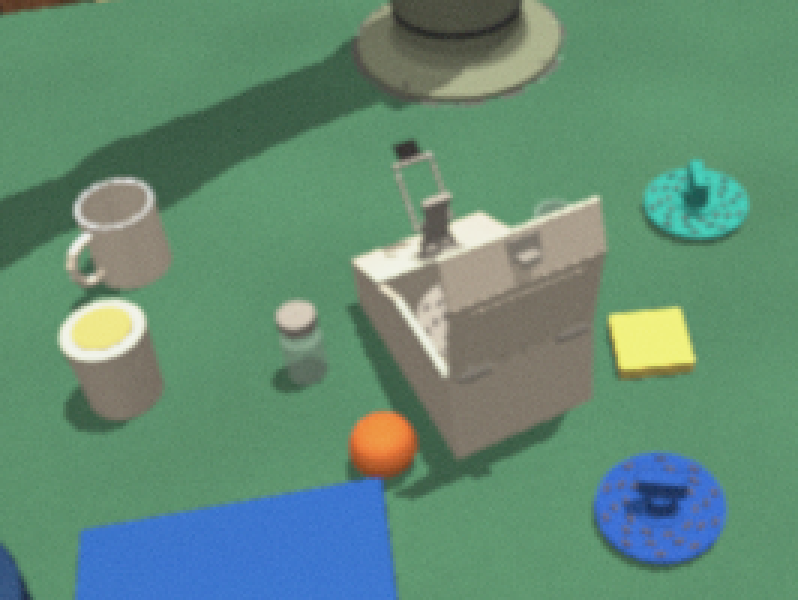

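View pics/v2.png

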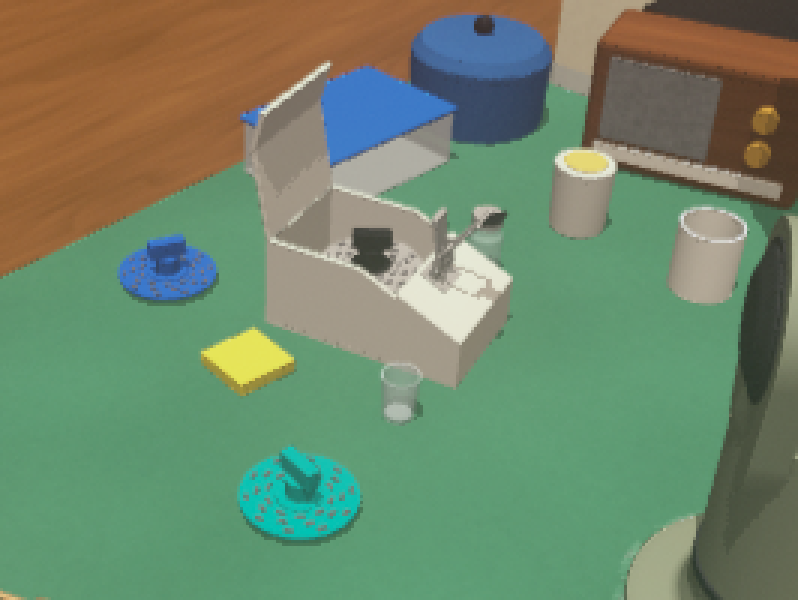

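```bash
cat > model.py <<'E'
from h import *
from scipy.optimize import least_squares
def c25(): return np.array([np.cos(np.radians(25)),np.sin(np.radians(25))])
def L2C(x,z,y=0):
    c,s=c25(); return np.array([-.098+c*x-s*z,y,.090+s*x+c*z])
def lidpt(p,t):
    h=np.array([.077,0,.114]); d=p-h; c,s=np.cos(t),np.sin(t)
    # rotation taking (-1,0,0)->(-c,0,s), (0,0,1)->(s,0,c)
    return h+np.array([c*d[0]+s*d[2],d[1],-s*d[0]+c*d[2]])
def pts(lid,lev,loop=3.9,st=0):
    a=3.40-lev;e=loop-lev
    pv=np.array([.022*np.cos(a),.012+.022*np.sin(a)]);d=np.array([np.cos(e),np.sin(e)]);n=np.array([-d[1],d[0]])
    tip=np.array([0,.012])+.060*np.array([-np.cos(lev),np.sin(lev)])+.004*np.array([np.sin(lev),np.cos(lev)])
    return dict(case=np.zeros(3),spindle=np.array([-.015,0,.06]),disc=np.array([-.015,0,.068]),lid_hinge=np.array([.077,0,.114]),
      lid_edge=lidpt(np.array([-.035,0,.12]),lid),latch=L2C(0,0),lever_tip=L2C(*tip),loop_bar=L2C(*(pv+(.065+st)*d)),
      loop_tab=L2C(*(pv+(.075+st)*d+.007*n)),catch=lidpt(L2C(.0488,0),lid),pivot=L2C(*pv))
def W(q,p): # q=x,y,yaw
    c,s=np.cos(q[2]),np.sin(q[2]); return np.array([q[0]+c*p[0]-s*p[1],q[1]+s*p[0]+c*p[1],p[2]])
E
cat > b.py <<'E'
from model import *
cs={n:calibration(n) for n in('scene','side')}
O=[('scene','lid_edge',306,202),('scene','latch',278,192),('scene','lever_tip',274,175),('scene','loop_bar',267,161.5),('scene','loop_tab',263,160),('scene','catch',308,197),
('side','spindle',339,191),('side','disc',346,187),('side','lid_edge',316,138),('side','latch',363,191),('side','lever_tip',365,170),('side','loop_bar',383,174),('side','loop_tab',383,173),('side','catch',317,134)]
for l,a,b in(('latch',(278,192),(363,191)),('lid_edge',(306,202),(316,138)),('catch',(308,197),(317,134))):print(l,tri([(cs['scene'],a),(cs['side'],b)]))
def res(v):
    P=pts(v[3],v[4]);return np.concatenate([proj(cs[n],W(v,P[l]))-[x,y] for n,l,x,y in O])
best=min((least_squares(res,[.6,0,y,1.8,2.0],loss='soft_l1',f_scale=2) for y in(-1,0,1)),key=lambda r:r.cost)
print(best.x.round(3),best.cost);r=res(best.x).reshape(-1,2)
for o,k in zip(O,r):print(o,k.round(1))
E
python3 b.py
```

```text
latch (array([ 0.49256664, -0.11599528,  0.09217893]), [3.1, 3.1])
lid_edge (array([ 0.68758149, -0.08079127,  0.22975148]), [3.4, 3.4])
catch (array([ 0.68432961, -0.07736459,  0.24554898]), [6.7, 6.7])
[ 0.588 -0.101  0.229  1.741  2.061] 33.36982794599266
('scene', 'lid_edge', 306, 202) [0.1 0.9]
('scene', 'latch', 278, 192) [-1.4  1.6]
('scene', 'lever_tip', 274, 175) [1.  1.5]
('scene', 'loop_bar', 267, 161.5) [0.1 1.8]
('scene', 'loop_tab', 263, 160) [2.4 0.3]
('scene', 'catch', 308, 197) [-3.3 -1.3]
('side', 'spindle', 339, 191) [ 3.8 -0.5]
('side', 'disc', 346, 187) [-3.1  1.6]
('side', 'lid_edge', 316, 138) [-1.5  2.4]
('side', 'latch', 363, 191) [ 2.  -0.7]
('side', 'lever_tip', 365, 170) [1.1 2.2]
('side', 'loop_bar', 383, 174) [-1.4 -0.3]
('side', 'loop_tab', 383, 173) [2.1 0.9]
('side', 'catch', 317, 134) [-0.9  1.5]
```

```bash
R='[0.040,-0.0217,-0.0115,0,0,0,0]'; python3 -m inch '[[0.025,-0.015,-0.03,0,0,0,0],[0.04,-0.022,-0.012,0,0,0,0],[0.04,-0.022,-0.012,0,0,0,0],[0.04,-0.022,-0.012,0,0,0,0],[0.04,-0.022,-0.012,0,0,0,0]]'
python3 -m inch '[[0.04,-0.022,-0.012,0,0,0,0],[0.04,-0.022,-0.012,0,0,0,0],[0.04,-0.022,-0.012,0,0,0,0],[0.04,-0.022,-0.012,0,0,0,0],[0.04,-0.022,-0.012,0,0,0,0]]'
python3 -m inch '[[0.04,-0.022,-0.012,0,0,0,0],[0.04,-0.022,-0.012,0,0,0,0],[0.04,-0.021,0,0,0,0,0],[0.017,-0.007,0,0,0,0,0],[0,0,0,0,0,0,0]]'
cat > c.py <<'E'
from model import *
import sys,json
nm=sys.argv[1];labs=sys.argv[2].split(',')
c=calibration('wrist');im=grab_frame('wrist');save(nm,im)
d={'pose':np.array(c['pose']).tolist(),'fovy':c['fovy'],'cx':c['cx'],'cy':c['cy'],'lm':{}}
for l in labs:
    r=landmark_of(l,'wrist');print(l,[(np.round(x['xy'],1).tolist(),round(x['score'],2)) for x in r][:3]);d['lm'][l]=[(list(map(float,x['xy'])),float(x['score'])) for x in r]
json.dump(d,open(nm+'.json','w'));o=telemetry.observe();print(o['clock'],o['position'].round(4),o['tool_rot'].round(3),o['force'].round(1))
E
python3 c.py w1 spindle,disc,latch,lever_tip,loop_bar,loop_tab,lid_edge,lid_hinge,catch
```

```text
clock: 3.05
position: [0.3951, -0.3873, 0.31]
tool_rot: [3.141, -0.0, 0.452]
force: [0.9, -1.2, 0.3]
grip_width: 0.0848
finger_force: 0.0
clock: 3.55
position: [0.527, -0.2009, 0.3701]
tool_rot: [3.141, -0.0, 0.452]
force: [1.2, -1.2, 0.4]
grip_width: 0.0852
finger_force: 0.0
clock: 4.05
position: [0.6191, -0.0753, 0.3925]
tool_rot: [-3.14, 0.0, 0.456]
force: [-0.2, 0.2, -0.5]
grip_width: 0.0855
finger_force: 0.0
spindle []
disc [([298.0, 311.3], 0.75), ([321.8, 186.2], 0.6), ([117.0, 188.0], 0.58)]
latch [([312.1, 247.9], 0.68)]
lever_tip [([312.3, 267.2], 0.93)]
loop_bar [([297.2, 312.0], 0.9)]
loop_tab [([228.3, 109.4], 0.7), ([301.0, 322.4], 0.65)]
lid_edge [([357.1, 115.8], 0.55)]
lid_hinge [([341.7, 127.0], 0.97)]
catch [([356.8, 119.7], 0.69)]
4.55 [ 0.6179 -0.0785  0.3935] [ 3.141 -0.     0.451] [ 0.7 -0.6  1. ]
```

View pics/w1.png

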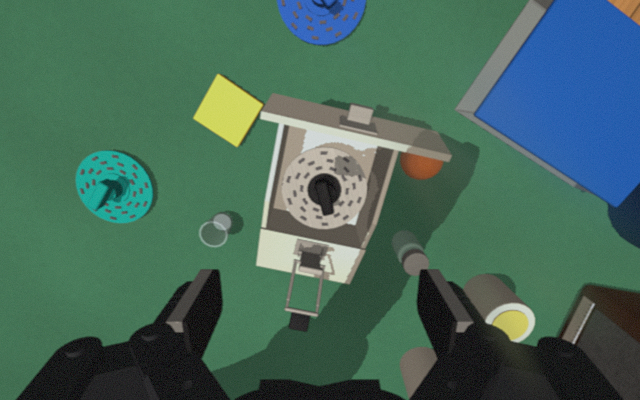

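```bash
cat > b2.py <<'E'
from model import *
import json
exec(open('b.py').read().split("for l,a,b")[0].split('import *')[1])
d=json.load(open('w1.json'));cs['wrist']=d
O+=[('wrist',l,x,y) for l,x,y in(('disc',321.8,186.2),('latch',312.1,247.9),('lever_tip',312.3,267.2),('loop_bar',297.2,312),('loop_tab',301,322.4),('lid_edge',357,115.8),('lid_hinge',341.7,127),('catch',356.8,119.7))]
def res(v):
    P=pts(v[3],v[4]);return np.concatenate([(proj(cs[n],W(v,P[l]))-[x,y]) for n,l,x,y in O])
s=least_squares(res,[.588,-.1,.23,1.75,2.0],loss='soft_l1',f_scale=2);q=s.x
print(q.round(4),s.cost)
for o,k in zip(O,res(q).reshape(-1,2)):
    if o[0]=='wrist':print(o,k.round(1))
im=cv2.imread('pics/w1.png');g=im.max(2)
m=np.zeros(g.shape,np.uint8);m[150:225,295:355]=(g[150:225,295:355]<48)*255
n,lb,st,ce=cv2.connectedComponentsWithStats(m);k=1+st[1:,4].argmax();print(st[k],ce[k])
print('bar top pred centre',proj(d,W(q,np.array([-.015,0,.118]))),proj(d,W(q,np.array([-.015,0,.095]))))
for a in range(0,180,15):
    u=np.array([np.cos(np.radians(a)),np.sin(np.radians(a)),0])*.023
    print(a,[proj(d,W(q,np.array([-.015,0,.118])+t*u)).round(0).tolist() for t in(-1,1)])
c=cv2.resize(im[140:240,270:380],None,fx=7,fy=6,interpolation=3);c=cv2.convertScaleAbs(c,alpha=1.6,beta=0);cv2.imwrite('pics/v3.png',c[:600])
E
python3 b2.py
```

```text
[ 0.5888 -0.1022  0.2328  1.7452  2.0844] 55.17487810423104
('wrist', 'disc', 321.8, 186.2) [2.3 2. ]
('wrist', 'latch', 312.1, 247.9) [-0.8 -1.2]
('wrist', 'lever_tip', 312.3, 267.2) [-1.7  2.1]
('wrist', 'loop_bar', 297.2, 312) [ 4.1 -0.6]
('wrist', 'loop_tab', 301, 322.4) [-1.8 -1.6]
('wrist', 'lid_edge', 357, 115.8) [-0.7 -3.1]
('wrist', 'lid_hinge', 341.7, 127) [-0.   0.4]
('wrist', 'catch', 356.8, 119.7) [0.1 1.9]
[309 175  31  40 742] [324.69137466 191.49460916]
bar top pred centre [324.59490523 199.08157881] [324.34614367 193.79177401]
0 [[321.0, 215.0], [329.0, 182.0]]
15 [[325.0, 216.0], [324.0, 182.0]]
30 [[330.0, 215.0], [319.0, 183.0]]
45 [[334.0, 213.0], [315.0, 184.0]]
60 [[338.0, 211.0], [311.0, 187.0]]
75 [[340.0, 207.0], [309.0, 191.0]]
90 [[342.0, 203.0], [307.0, 195.0]]
105 [[343.0, 198.0], [307.0, 200.0]]
120 [[342.0, 194.0], [308.0, 204.0]]
135 [[340.0, 190.0], [309.0, 208.0]]
150 [[337.0, 186.0], [312.0, 211.0]]
165 [[333.0, 184.0], [316.0, 214.0]]
```

View pics/v3.png

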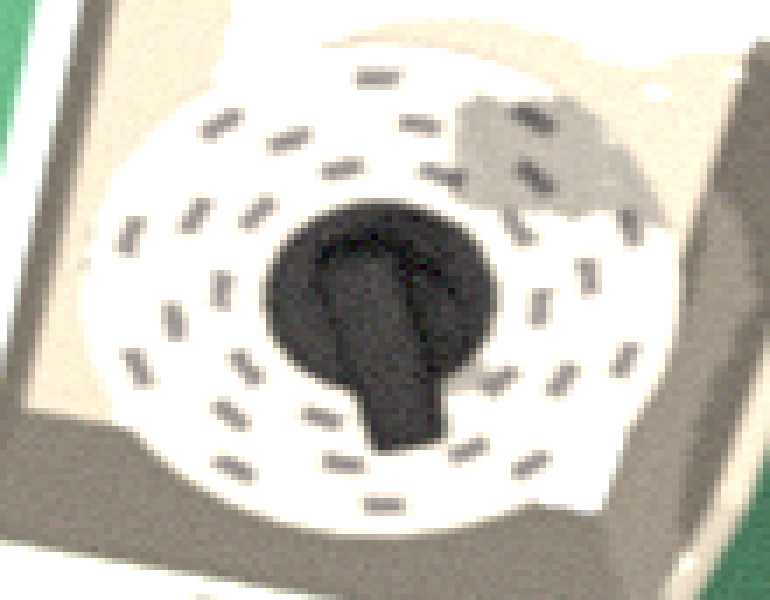

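```bash
python3 -m inch '[[-0.026,0.0025,0.02,0,0,0,0],[-0.0255,0.0025,0.02,0,0,0,0],[0,0,0.04,0,0,-0.11,0],[0,0,0.04,0,0,-0.11,0],[0,0,0.04,0,0,0,0]]' 20
python3 -m inch '[[0,0,0.04,0,0,0,0],[0,0,0.035,0,0,0,0],[0,0,0.02,0,0,0,0],[0,0,0,0,0,0,0]]'
python3 -m inch '[[0,0,0.025,0,0,0,0],[0,0,0.02,0,0,0,0],[0,0,0,0,0,0,0]]'
python3 - <<'E'
from h import *
c=calibration('wrist');im=grab_frame('wrist');save('w2',im);o=telemetry.observe();print(o['position'],o['tool_rot'],o['force'],o['qpos'].round(2))
E
```

```text
clock: 5.05
position: [0.5737, -0.1053, 0.2323]
tool_rot: [3.141, -0.001, 0.676]
force: [1.4, -0.7, 0.1]
grip_width: 0.0854
finger_force: 0.0
clock: 5.45
position: [0.5725, -0.1049, 0.1359]
tool_rot: [-3.138, 0.003, 0.672]
force: [-0.8, -0.2, 0.8]
grip_width: 0.0856
finger_force: 0.0
clock: 5.75
position: [0.5733, -0.105, 0.0926]
tool_rot: [-3.14, 0.001, 0.672]
force: [-0.5, -0.5, -0.1]
grip_width: 0.0852
finger_force: 0.0
[ 0.57402073 -0.10499153  0.09395976] [-3.14139868e+00  1.93009420e-04  6.71810891e-01] [-0.15289931  0.19817935  0.95676062] [ 0.25  0.64 -0.24  1.81  0.22  0.72 -1.01]
```

View pics/w2.png

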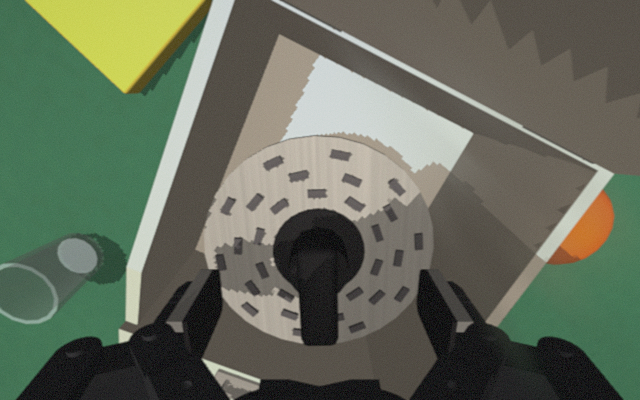

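```bash
python3 -m inch '[[0,0,0,0,0,0,0.78],[0,0,0,0,0,0,0.78],[0,0,0,0,0,0,0.78],[0,0,0,0,0,0,0.78],[0,0,0,0,0,0,0.78]]' 20; python3 -m inch '[[0,0,0,0,0,0.1,0.78],[0,0,0,0,0,0.1,0.78],[0,0,0,0,0,0.05,0.78],[0,0,0,0,0,0.05,0.78],[0,0,0,0,0,0.05,0.78]]' 20
python3 -c "
from h import *
o=telemetry.observe();print(o['moment'],o['force'])"
```

```text
clock: 6.3
position: [0.5743, -0.1048, 0.0942]
tool_rot: [3.141, -0.001, 0.672]
force: [-6.4, 3.4, 12.0]
grip_width: 0.0188
finger_force: 6.0
clock: 6.8
position: [0.5746, -0.105, 0.0941]
tool_rot: [3.141, -0.002, 0.32]
force: [1.2, -0.4, 5.9]
grip_width: 0.0193
finger_force: 4.7
[ 1.19553784e-05 -2.49723563e-01  1.08380110e-01] [ 1.1886439  -0.41289716  5.89188146]
```

```bash
python3 -m inch '[[0,0,-0.004,0,0,0,0.765],[0,0,0,0,0,0,0.765],[0,0,0,0,0,0.05,0.765],[0,0,0,0,0,0.05,0.765],[0,0,0,0,0,0.05,0.765]]' 20
python3 -c "
from h import *
o=telemetry.observe();print(o['moment'],o['force'])"
```

```text
clock: 7.3
position: [0.5738, -0.1049, 0.0973]
tool_rot: [-3.141, 0.0, 0.171]
force: [-0.3, 0.3, -0.2]
grip_width: 0.0199
finger_force: 0.8
[ 0.06287827  0.0414493  -0.02238091] [-0.26998653  0.31816111 -0.18817731]
```

```bash
python3 -m inch '[[0,0,0,0,0,0.04,0.765],[0,0,0,0,0,0.04,0.765],[0,0,0,0,0,0.04,0.765],[0,0,0,0,0,0.04,0.765],[0,0,0,0,0,0.03,0.765]]' 20
python3 - <<'E'
from h import *
o=telemetry.observe();print(o['moment'],o['force'],o['tool_rot'])
save('w3',grab_frame('wrist'))
E
```

```text
clock: 7.8
position: [0.5738, -0.1049, 0.0973]
tool_rot: [-3.141, 0.0, -0.019]
force: [1.1, 1.5, 1.3]
grip_width: 0.02
finger_force: 1.7
[0.24041308 0.00292362 0.11809596] [1.0873937  1.52657946 1.30127766] [-3.14144444e+00  1.73574209e-04 -1.88189046e-02]
```

View pics/w3.png

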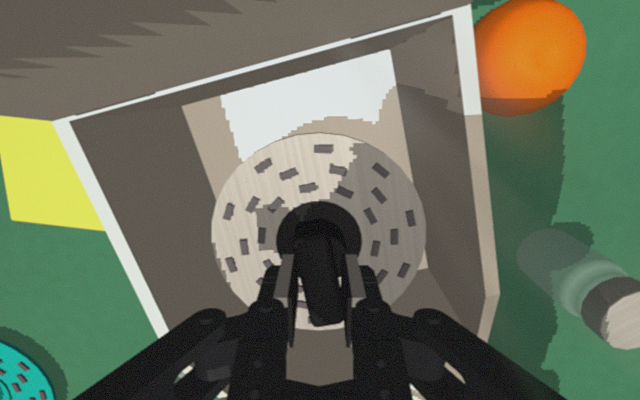

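```bash
python3 -m inch '[[0,0,0,0,0,0.04,0.765],[0,0,0,0,0,0.04,0.765],[0,0,0,0,0,0.04,0.765],[0,0,0,0,0,0,0.765]]' 20
python3 - <<'E'
from h import *
o=telemetry.observe();print(o['moment'],o['force'],o['tool_rot'])
a=grab_frame('wrist');save('w4',a);b=cv2.imread('pics/w3.png')[:,:,::-1]
cv2.imwrite('pics/v4.png',np.hstack([a[100:370,180:460],b[100:370,180:460]])[:,:,::-1])
for n,c in (('w2',[318,240]),):pass
for n in('w2','w3','w4'):
    im=cv2.imread('pics/%s.png'%n).max(2); row=im[225].astype(int)
    print(n,[int(v) for v in row[195:245:2]],[int(v) for v in row[405:450:2]])
E
```

```text
clock: 8.25
position: [0.5737, -0.1046, 0.0973]
tool_rot: [3.142, 0.001, -0.137]
force: [-2.8, 2.1, 4.0]
grip_width: 0.02
finger_force: 27.1
[0.44834866 0.69149444 0.97480817] [-2.76672121  2.06191602  4.04630738] [ 3.14157452e+00  6.43934434e-04 -1.36657192e-01]
w2 [86, 80, 83, 86, 84, 158, 182, 176, 177, 179, 175, 184, 178, 176, 174, 178, 179, 179, 184, 182, 178, 181, 181, 179, 185] [115, 119, 122, 119, 121, 117, 119, 120, 120, 120, 117, 117, 119, 114, 89, 85, 90, 89, 89, 90, 88, 90, 88]
w3 [96, 94, 99, 93, 93, 96, 96, 91, 147, 202, 199, 200, 201, 205, 195, 194, 198, 203, 198, 204, 203, 198, 199, 199, 203] [129, 119, 69, 73, 82, 106, 130, 134, 132, 134, 118, 84, 89, 89, 88, 87, 94, 91, 88, 90, 90, 90, 85]
w4 [96, 101, 98, 99, 99, 100, 101, 97, 144, 202, 204, 209, 208, 174, 122, 112, 106, 135, 200, 203, 205, 201, 204, 206, 209] [133, 131, 135, 137, 132, 134, 133, 134, 132, 134, 151, 130, 88, 88, 92, 90, 96, 89, 94, 94, 95, 90, 92]
```

View pics/v4.png

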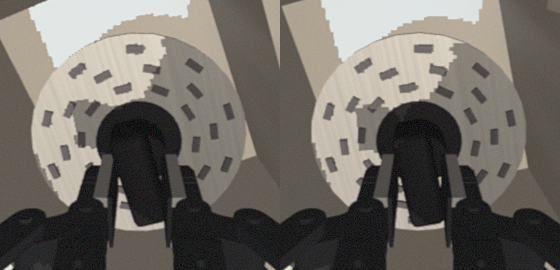

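```bash
python3 -m inch '[[0,0,0,0,0,-0.08,0.765],[0,0,0,0,0,-0.09,0.765],[0,0,0,0,0,-0.08,0.765],[0,0,0,0,0,0,0.5],[0,0,0,0,0,0,0.3]]' 20
python3 -m inch '[[0,0,-0.02,0,0,0,0.3],[0,0,-0.03,0,0,0,0.4],[0,0,-0.05,0,0,-0.06,1],[0,0,-0.05,0,0,-0.06,1],[0,0,-0.05,0,0,0,1]]' 20
python3 -m inch '[[0,0,-0.05,0,0,0,1],[0.0,0,0,0,0,0,1],[0,0,0,0,0,0,1]]' 20
python3 c.py w5 spindle,disc,latch,lever_tip,lid_edge,lid_hinge
python3 - <<'E'
from model import *
import json
d=json.load(open('w5.json'));q=[.5888,-.1022,.2328]
for z in(.06,.068): print(proj(d,W(q,np.array([-.015,0,z]))).round(1))
for z in(.11,.118): print('bar',z,[proj(d,W(q,np.array([-.015+s*.023,0,z]))).round(1) for s in(-1,1)])
for t in np.linspace(1.745,0,10):
    print(round(t,2),np.round([77-100*np.cos(t)+17*np.sin(t),114+100*np.sin(t)+17*np.cos(t)-11],1))
im=cv2.imread('pics/w5.png');p=proj(d,W(q,np.array([-.015,0,.1]))).astype(int);x,y=np.clip(p-[60,50],0,[520,300])
cv2.imwrite('pics/v5.png',cv2.resize(cv2.convertScaleAbs(im[y:y+100,x:x+120],alpha=1.5),None,fx=6,fy=6,interpolation=3));print(x,y)
E
```

```text
clock: 8.8
position: [0.574, -0.1053, 0.0973]
tool_rot: [-3.142, -0.0, 0.11]
force: [-0.1, 0.4, -0.1]
grip_width: 0.0481
finger_force: 0.0
clock: 9.3
position: [0.5735, -0.1049, 0.2994]
tool_rot: [-3.141, -0.0, 0.232]
force: [1.1, 0.5, -0.7]
grip_width: 0.0078
finger_force: 0.0
clock: 9.6
position: [0.5742, -0.105, 0.3483]
tool_rot: [3.141, -0.002, 0.23]
force: [0.4, 0.0, -1.1]
grip_width: -0.0002
finger_force: 0.0
spindle [([422.3, 202.2], 0.31)]
disc [([320.5, 249.1], 0.7), ([317.9, 155.0], 0.68), ([104.2, 210.8], 0.65)]
latch [([319.8, 226.7], 0.79)]
lever_tip [([323.3, 249.7], 0.71)]
lid_edge [([316.9, 35.6], 0.56), ([319.5, 152.2], 0.31)]
lid_hinge [([318.7, 82.5], 0.81)]
9.95 [ 0.5737 -0.105   0.3465] [-3.141e+00  1.000e-03  2.320e-01] [ 0.4 -0.3 -0.3]
[318.9 156.3]
[318.9 157.5]
bar 0.11 [array([318.9, 184.3]), array([318.8, 144.3])]
bar 0.118 [array([318.9, 186.2]), array([318.8, 145.4])]
1.74 [111.1 198.5]
1.55 [ 92.  203.3]
1.36 [ 72.4 204.3]
1.16 [ 53.  201.5]
0.97 [ 34.4 195.1]
0.78 [ 17.5 185.1]
0.58 [  2.8 172.1]
0.39 [ -9.1 156.6]
0.19 [-17.9 138.9]
0.0 [-23. 120.]
258 112
```

View pics/v5.png

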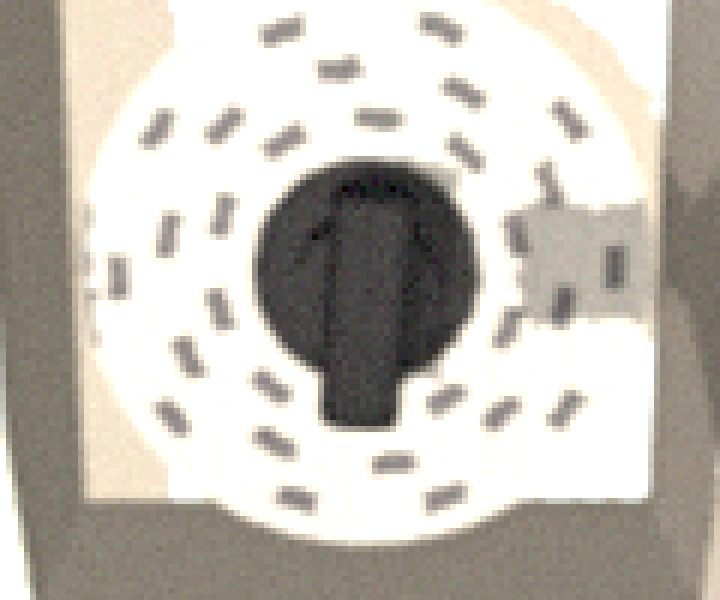

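```bash
python3 -m inch '[[0.038,0,0,0,0,0,1],[0.038,0,0,0,0,0,1],[0.038,0,0,0,0,0,1],[0.038,0,0.02,0,0,0,1],[0,0,0.04,0,0,0,1]]'
python3 -m inch '[[0,0,0.045,0,0,0,1],[0,0,0.042,0,0,0,1],[0,0,0,0,0,0,1],[-0.026,0,0,0,0,0,1],[-0.019,0,-0.005,0,0,0,1]]'
python3 -m inch '[[-0.02,0,-0.001,0,0,0,1],[-0.0195,0,0.003,0,0,0,1],[-0.0185,0,0.0065,0,0,0,1]]'
python3 -c "
from h import *
save('w6',grab_frame('side'))
print([ (x['xy'],x['score']) for x in landmark_of('lid_edge','side')])"
```

```text
clock: 10.45
position: [0.7261, -0.0678, 0.2871]
tool_rot: [-3.141, -0.005, 0.234]
force: [0.4, 0.7, -1.0]
grip_width: 0.0001
finger_force: 0.0
clock: 10.95
position: [0.6774, -0.0804, 0.2058]
tool_rot: [-3.141, 0.0, 0.232]
force: [4.3, 0.4, -1.1]
grip_width: -0.0001
finger_force: 0.0
clock: 11.25
position: [0.6229, -0.0937, 0.1999]
tool_rot: [3.14, -0.005, 0.232]
force: [5.4, 1.4, -0.7]
grip_width: 0.0001
finger_force: 2.2
[([336.9, 145.3], 0.53)]
```

```bash
python3 -m inch '[[-0.017,0,0.01,0,0,0,1],[-0.0145,0,0.013,0,0,0,1],[-0.012,0,0.0155,0,0,0,1],[-0.009,0,0.0175,0,0,0,1],[0,0,0,0,0,0,1]]'
python3 -m inch '[[-0.005,0,0.01,0,0,0,1],[0,0,0.01,0,0,0,1],[0,0,0.003,0,0,0,1],[0,0,0,0,0,0,1]]'
```

```text
clock: 11.85
position: [0.5705, -0.1059, 0.1407]
tool_rot: [-3.141, 0.001, 0.231]
force: [0.8, -0.3, -0.3]
grip_width: -0.0002
finger_force: 0.0
clock: 12.25
position: [0.5664, -0.1071, 0.1196]
tool_rot: [3.141, -0.001, 0.232]
force: [-9.1, -0.4, 34.5]
grip_width: -0.0002
finger_force: 17.6
```

```bash
python3 -m inch '[[0,0,-0.03,0,0,0,1],[0,0,-0.05,0,0,0,1],[-0.01,0,-0.05,0,0,0,1],[-0.04,0,-0.01,0,0,0,1],[-0.04,0,0,0,0,0,1]]'
python3 -m inch '[[-0.04,0,0,0,0,0,1],[-0.04,0,0,0,0,0,1],[0,0,0,0,0,0,1],[0,0,0,0,0,0,1]]'
python3 c.py w7 latch,lever_tip,loop_bar,loop_tab,lid_edge,catch,catch_seat
cat > d.py <<'E'
from model import *
import json,sys
q=[.5888,-.1022,.2328]
d=json.load(open(sys.argv[1]+'.json'));P=pts(float(sys.argv[2]),float(sys.argv[3]),float(sys.argv[4]))
P['catch_seat']=L2C(.0488,.006)
for l in d['lm']:
    if d['lm'][l]: print(l,proj(d,W(q,P[l])).round(1),np.round(d['lm'][l][0],1).tolist() if 0 else d['lm'][l][0])
o=telemetry.observe();r=o['position'][:2]-q[:2];c,s=np.cos(q[2]),np.sin(q[2]);print('TCP case',(c*r[0]+s*r[1]).round(4),(-s*r[0]+c*r[1]).round(4),o['position'][2].round(4))
E
python3 d.py w7 0 2.084 3.9
```

```text
clock: 12.75
position: [0.4784, -0.1276, 0.2585]
tool_rot: [3.14, -0.003, 0.232]
force: [0.3, 0.0, -0.3]
grip_width: -0.0001
finger_force: 0.0
clock: 13.15
position: [0.4006, -0.1462, 0.2573]
tool_rot: [3.141, -0.001, 0.231]
force: [0.6, 0.4, 0.1]
grip_width: -0.0
finger_force: 0.0
latch [([317.1, 72.7], 0.92)]
lever_tip [([321.3, 58.6], 0.87)]
loop_bar [([315.2, 142.3], 0.76), ([599.0, 130.6], 0.18)]
loop_tab [([318.9, 164.7], 0.66)]
lid_edge []
catch [([317.0, 7.1], 0.56)]
catch_seat [([316.5, 8.7], 0.67)]
13.55 [ 0.4006 -0.1458  0.2566] [-3.141  0.     0.232] [ 1.3 -0.8 -0.3]
latch [318.6  71.2] [[317.1, 72.7], 0.92]
lever_tip [318.5  60.4] [[321.3, 58.6], 0.87]
loop_bar [318.7 146.2] [[315.2, 142.3], 0.76]
loop_tab [318.8 164.7] [[318.9, 164.7], 0.66]
catch [318.4   6.7] [[317.0, 7.1], 0.56]
catch_seat [318.4   8.9] [[316.5, 8.7], 0.67]
TCP case -0.1932 0.001 0.2566
```

View pics/w7.png

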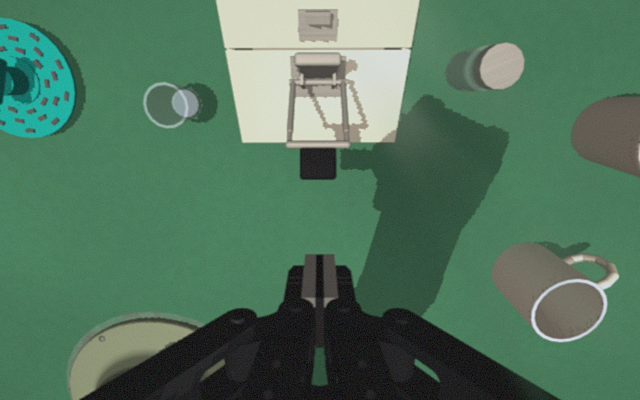

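```bash
python3 -m inch '[[0,0,0.045,0,0,0,1],[0,0,0.045,0,0,0,1],[0,0,0.005,0,0,0,1],[0,0,0,0,0,0,1]]'
python3 -m inch '[[0.015,0,0,0,0,0,1],[0.015,0,0,0,0,0,1],[0.014,0,-0.004,0,0,0,1],[0.012,0,-0.006,0,0,0,1],[0.01,0,-0.006,0,0,0,1]]'
python3 -m inch '[[0.01,0,0,0,0,0,1],[0,0,0,0,0,0,1]]'
python3 c.py w8 latch,lever_tip,loop_bar,loop_tab,catch
python3 d.py w8 0 2.084 3.5
```

```text
clock: 13.95
position: [0.4002, -0.1458, 0.1619]
tool_rot: [-3.141, 0.002, 0.232]
force: [-0.3, 0.4, 1.5]
grip_width: 0.0001
finger_force: 0.0
clock: 14.45
position: [0.4668, -0.1302, 0.1793]
tool_rot: [3.141, -0.002, 0.232]
force: [-0.8, 0.7, -0.3]
grip_width: 0.0002
finger_force: 0.1
clock: 14.65
position: [0.4759, -0.128, 0.1782]
tool_rot: [3.141, -0.001, 0.233]
force: [-0.7, 0.1, -0.5]
grip_width: 0.0001
finger_force: 0.0
latch [([315.2, 187.8], 0.85), ([320.4, 90.0], 0.57)]
lever_tip [([320.8, 215.1], 0.88)]
loop_bar [([313.7, 232.7], 0.76), ([324.4, 211.0], 0.69)]
loop_tab [([322.6, 254.6], 0.91)]
catch [([317.0, 120.8], 0.84)]
14.95 [ 0.4739 -0.1287  0.1777] [-3.142  0.     0.231] [ 0.7 -0.3  0.1]
latch [319.4 184.8] [[315.2, 187.8], 0.85]
lever_tip [319.6 215.7] [[320.8, 215.1], 0.88]
loop_bar [319.8 296.7] [[313.7, 232.7], 0.76]
loop_tab [319.8 324.8] [[322.6, 254.6], 0.91]
catch [319.4 123. ] [[317.0, 120.8], 0.84]
TCP case -0.1179 0.0008 0.1777
```

```bash
for l in 3.3 3.15 3.0; do python3 d.py w8 0 2.084 $l | grep loop_; done
python3 -m inch '[[0.008,0,-0.002,0,0,0,1],[0.008,0,0,0,0,0,1],[0.006,0,0,0,0,0,1],[0,0,0,0,0,0,1],[0,0,0,0,0,0,1]]'
python3 c.py w9 latch,lever_tip,loop_bar,loop_tab,catch
for l in 3 2.2 1.6; do python3 d.py w9 0 2.084 $l; done
```

```text
loop_bar [319.8 274.9] [[313.7, 232.7], 0.76]
loop_tab [319.8 302.6] [[322.6, 254.6], 0.91]
loop_bar [319.8 255.2] [[313.7, 232.7], 0.76]
loop_tab [319.8 280.8] [[322.6, 254.6], 0.91]
loop_bar [319.8 233.4] [[313.7, 232.7], 0.76]
loop_tab [319.8 255.4] [[322.6, 254.6], 0.91]
clock: 15.45
position: [0.4957, -0.1233, 0.1796]
tool_rot: [-3.141, 0.0, 0.232]
force: [0.8, -1.1, 0.7]
grip_width: -0.0002
finger_force: 0.0
latch [([318.5, 212.6], 0.89)]
lever_tip [([170.9, 206.1], 0.7), ([319.2, 248.0], 0.55), ([481.7, 173.3], 0.43)]
loop_bar [([318.0, 224.9], 0.82)]
loop_tab [([320.4, 236.5], 0.9)]
catch [([315.2, 157.6], 0.9)]
15.75 [ 0.4956 -0.1235  0.1799] [3.142 0.    0.232] [ 0.1 -0.4  1.2]
latch [319.4 211.2] [[318.5, 212.6], 0.89]
lever_tip [319.5 251. ] [[170.9, 206.1], 0.7]
loop_bar [319.6 273.7] [[318.0, 224.9], 0.82]
loop_tab [319.6 297.1] [[320.4, 236.5], 0.9]
catch [319.3 155.9] [[315.2, 157.6], 0.9]
TCP case -0.0956 0.0007 0.1799
latch [319.4 211.2] [[318.5, 212.6], 0.89]
lever_tip [319.5 251. ] [[170.9, 206.1], 0.7]
loop_bar [319.4 169.4] [[318.0, 224.9], 0.82]
loop_tab [319.4 164.6] [[320.4, 236.5], 0.9]
catch [319.3 155.9] [[315.2, 157.6], 0.9]
TCP case -0.0956 0.0007 0.1799
latch [319.4 211.2] [[318.5, 212.6], 0.89]
lever_tip [319.5 251. ] [[170.9, 206.1], 0.7]
loop_bar [319.3 139.1] [[318.0, 224.9], 0.82]
loop_tab [319.3 122.2] [[320.4, 236.5], 0.9]
catch [319.3 155.9] [[315.2, 157.6], 0.9]
TCP case -0.0956 0.0007 0.1799
```

```bash
python3 -m inch '[[0.01,0,0,0,0,0,1],[0.01,0,0,0,0,0,1],[0.01,0,0.005,0,0,0,1],[0,0,0,0,0,0,1],[0,0,0,0,0,0,1]]'
python3 c.py w10 latch,loop_bar,loop_tab,catch
for l in 2.6 2.2 1.6; do python3 d.py w10 0 2.084 $l|grep -v lat; done
```

```text
clock: 16.25
position: [0.5248, -0.1164, 0.1743]
tool_rot: [-3.141, 0.001, 0.232]
force: [0.1, -0.4, -0.4]
grip_width: 0.0001
finger_force: 0.0
latch [([317.8, 256.2], 0.96), ([125.2, 41.3], 0.4), ([541.4, 396.9], 0.37)]
loop_bar [([316.3, 194.9], 0.57)]
loop_tab [([319.1, 184.8], 0.66)]
catch [([316.6, 204.7], 0.95)]
16.5 [ 0.5248 -0.1167  0.1749] [ 3.142 -0.     0.231] [ 0.3 -0.6  0.7]
loop_bar [319.7 279.9] [[316.3, 194.9], 0.57]
loop_tab [319.8 294.6] [[319.1, 184.8], 0.66]
catch [319.5 204.1] [[316.6, 204.7], 0.95]
TCP case -0.0656 0.0007 0.1749
loop_bar [319.6 229.6] [[316.3, 194.9], 0.57]
loop_tab [319.7 229.5] [[319.1, 184.8], 0.66]
catch [319.5 204.1] [[316.6, 204.7], 0.95]
TCP case -0.0656 0.0007 0.1749
loop_bar [319.5 190.5] [[316.3, 194.9], 0.57]
loop_tab [319.5 176.5] [[319.1, 184.8], 0.66]
catch [319.5 204.1] [[316.6, 204.7], 0.95]
TCP case -0.0656 0.0007 0.1749
```

View pics/w10.png

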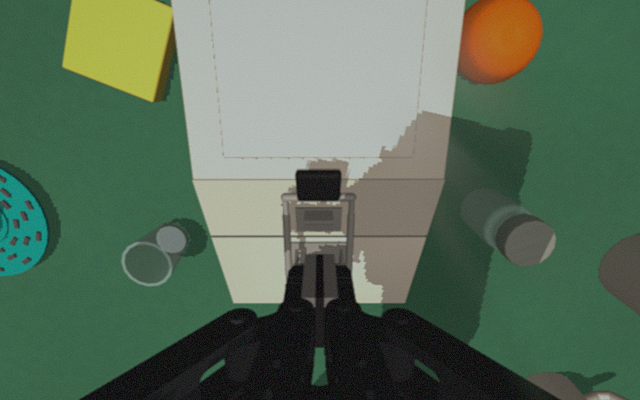

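```bash
python3 -c "
import numpy as np
p=None
for L in [2.2,2.0,1.8,1.6,1.4,1.2,1.0,.8,.6,.45,.3,.15,0]:
    t=np.pi-L+.4363;d=np.array([np.cos(t),np.sin(t)]);n=np.array([d[1],-d[0]])
    P=np.array([-103,100.9])+50*d+15*n-[0,11];print(L,P.round(1),'' if p is None else ((P-p)*[1,-1]).round(1));p=P
"
python3 -m inch '[[-0.002,0,0.02,0,0,0,1],[0,0,0.015,0,0,0,1],[0,0,0,0,0,0,1]]'
```

```text
2.2 [-78.7 136.1] 
2.0 [-88.4 140. ] [-9.7 -3.9]
1.8 [-98.6 141.9] [-10.2  -1.9]
1.6 [-109.   141.8] [-10.4   0.2]
1.4 [-119.2  139.5] [-10.2   2.2]
1.2 [-128.7  135.3] [-9.5  4.2]
1.0 [-137.2  129.3] [-8.5  6. ]
0.8 [-144.4  121.7] [-7.1  7.6]
0.6 [-149.9  112.8] [-5.5  8.9]
0.45 [-152.8  105.6] [-2.9  7.3]
0.3 [-154.6   98. ] [-1.8  7.6]
0.15 [-155.2   90.2] [-0.6  7.8]
0 [-154.7   82.4] [0.5 7.8]
clock: 16.8
position: [0.5219, -0.117, 0.1385]
tool_rot: [-3.141, 0.002, 0.232]
force: [-0.8, 0.8, 1.0]
grip_width: -0.0002
finger_force: 0.0
```

```bash
python3 -m inch '[[-0.012,0,0,0,0,0,1],[-0.009,0,-0.001,0,0,0,1],[-0.01,0,-0.002,0,0,0,1],[-0.0105,0,0,0,0,0,1],[-0.01,0,0.002,0,0,0,1]]'
python3 -m inch '[[0,0,0,0,0,0,1]]'
python3 c.py w11 latch,lever_tip,loop_bar,loop_tab,catch
for l in '1.5 1.2' '1.4 1.05' '1.3 .9'; do python3 d.py w11 0 $l; done
python3 -c "
import cv2;a=cv2.imread('pics/w11.png')[60:260,200:440];cv2.imwrite('pics/v11.png',cv2.resize(a,None,fx=3,fy=3,interpolation=3))"
```

```text
clock: 17.3
position: [0.4723, -0.1292, 0.1414]
tool_rot: [3.141, -0.001, 0.232]
force: [1.4, 0.3, 0.3]
grip_width: -0.0002
finger_force: 0.7
clock: 17.4
position: [0.4714, -0.1294, 0.1408]
tool_rot: [3.142, 0.001, 0.231]
force: [-0.0, 0.9, -0.6]
grip_width: -0.0
finger_force: 0.0
latch [([316.6, 194.7], 0.96)]
lever_tip [([507.4, 156.7], 0.19)]
loop_bar [([314.0, 127.6], 0.88)]
loop_tab [([319.6, 104.6], 0.88)]
catch [([317.5, 119.8], 0.58)]
17.7 [ 0.4731 -0.1287  0.1407] [-3.141  0.     0.232] [ 0.6  0.3 -0.4]
latch [318.8 193.8] [[316.6, 194.7], 0.96]
lever_tip [319.  304.6] [[507.4, 156.7], 0.19]
loop_bar [318.6 123.6] [[314.0, 127.6], 0.88]
loop_tab [318.5 103.8] [[319.6, 104.6], 0.88]
catch [318.6 120.3] [[317.5, 119.8], 0.58]
TCP case -0.1187 0.0009 0.1407
latch [318.8 193.8] [[316.6, 194.7], 0.96]
lever_tip [319.  310.8] [[507.4, 156.7], 0.19]
loop_bar [318.6 125.1] [[314.0, 127.6], 0.88]
loop_tab [318.5 105. ] [[319.6, 104.6], 0.88]
catch [318.6 120.3] [[317.5, 119.8], 0.58]
TCP case -0.1187 0.0009 0.1407
latch [318.8 193.8] [[316.6, 194.7], 0.96]
lever_tip [319.1 315.5] [[507.4, 156.7], 0.19]
loop_bar [318.6 126.4] [[314.0, 127.6], 0.88]
loop_tab [318.5 106.2] [[319.6, 104.6], 0.88]
catch [318.6 120.3] [[317.5, 119.8], 0.58]
TCP case -0.1187 0.0009 0.1407
```

View pics/v11.png

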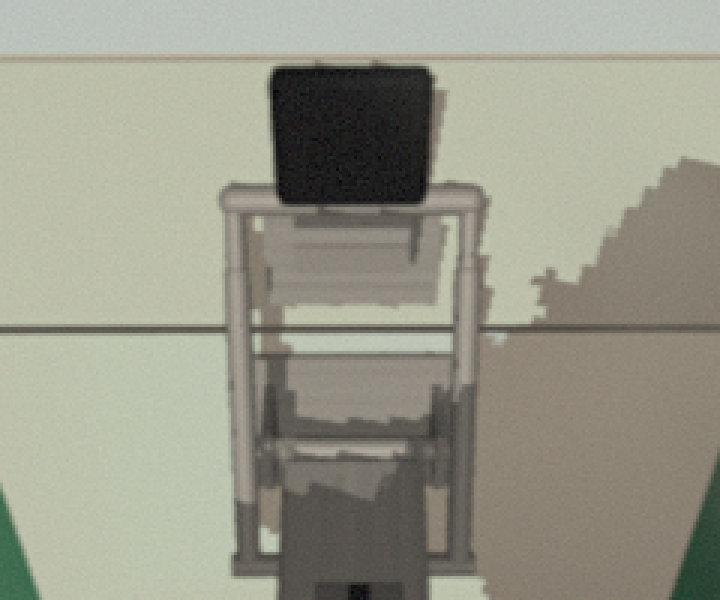

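Run:
```python
from model import *
import json
q=[.5888,-.1022,.2328];d=json.load(open('w11.json'))
f=lambda x,z,y=0:proj(d,W(q,L2C(x/1e3,z/1e3,y/1e3))).round(1)
print('bar seat',f(51.8,6),'bar under beyond',f(56,2.5),'on top',f(46,16.5),f(48,16.5),'before',f(38,2.5))
print('upright top',f(41.3,14),f(49.3,14),'base',f(41.3,0),f(46.3,0))
for L in(1.8,1.7,1.6,1.5,1.4,1.3):
    a=3.4-L;x,z=22*np.cos(a),12+22*np.sin(a)
    out=[]
    for zb in(2.5,6,16.5):
        xb=x+np.sqrt(65**2-(z-zb)**2);out.append((zb,round(xb,1),f(xb,zb)[1]))
    print(L,'pivot',f(x,z,19),out)
print('wire end',f(60,3,19),f(45,16,19))
```

```text
bar seat [318.6 121.2] bar under beyond [318.5 109.4] on top [318.6 144. ] [318.6 140.3] before [318.7 141.7]
upright top [318.6 149.3] [318.6 134.9] base [318.6 133.4] [318.6 124.7]
1.8 pivot [282.4 238.7] [(2.5, np.float64(56.2), np.float64(109.0)), (6, np.float64(58.0), np.float64(109.2)), (16.5, np.float64(62.0), np.float64(112.8))]
1.7 pivot [282.7 241.1] [(2.5, np.float64(54.1), np.float64(113.0)), (6, np.float64(55.9), np.float64(113.3)), (16.5, np.float64(59.8), np.float64(117.3))]
1.6 pivot [283.1 243.2] [(2.5, np.float64(52.2), np.float64(116.7)), (6, np.float64(53.9), np.float64(117.1)), (16.5, np.float64(57.8), np.float64(121.5))]
1.5 pivot [283.5 244.8] [(2.5, np.float64(50.4), np.float64(120.0)), (6, np.float64(52.1), np.float64(120.6)), (16.5, np.float64(55.8), np.float64(125.4))]
1.4 pivot [283.9 246.1] [(2.5, np.float64(48.8), np.float64(123.0)), (6, np.float64(50.4), np.float64(123.7)), (16.5, np.float64(54.0), np.float64(129.0))]
1.3 pivot [284.3 246.9] [(2.5, np.float64(47.3), np.float64(125.6)), (6, np.float64(48.9), np.float64(126.5)), (16.5, np.float64(52.3), np.float64(132.3))]
wire end [277.5 102.2] [277.9 145.3]
```

```bash
python3 -m inch '[[-0.0095,0,0.005,0,0,0,1],[-0.0085,0,0.006,0,0,0,1],[-0.007,0,0.0075,0,0,0,1],[0,0,0,0,0,0,1]]'
python3 c.py w12 loop_bar,catch,lever_tip
python3 d.py w12 0 0.8 0.9
```

```text
clock: 18.1
position: [0.4492, -0.1344, 0.1217]
tool_rot: [3.141, -0.003, 0.232]
force: [12.3, 2.3, -6.0]
grip_width: -0.0002
finger_force: 6.7
loop_bar [([312.4, 78.6], 0.77)]
catch [([318.3, 15.2], 0.22)]
lever_tip [([318.6, 165.0], 0.19)]
18.3 [ 0.4495 -0.1344  0.1221] [ 3.141e+00 -3.000e-03  2.320e-01] [11.4  2.3 -5.6]
loop_bar [319.3 110.6] [[312.4, 78.6], 0.77]
catch [319.1  69.1] [[318.3, 15.2], 0.22]
lever_tip [319.5 303.2] [[318.6, 165.0], 0.19]
TCP case -0.143 0.0008 0.1221
```

```bash
cat > e.py <<'E'
from model import *
q=[.5888,-.1022,.2328]
for n in('side','scene','wrist'):
    c=calibration(n);save('e_'+n,grab_frame(n))
    r=outline_of('lever',n)
    for x in r[:2]: print(n,'lever rect',np.round(x['rect']).tolist(),round(x['score'],2),int(x['region'].sum()))
    if n!='wrist':
        for l in('lever_tip','loop_bar'): print(n,l,[(np.round(x['xy'],1).tolist(),round(x['score'],2)) for x in landmark_of(l,n)][:2])
    print('pred tip',[(L,proj(c,W(q,pts(0,L)['lever_tip'])).round(1).tolist()) for L in(1.6,1.2,.8,.4,0)],'seat',proj(c,W(q,L2C(.0488,.006))).round(1),'axis',proj(c,W(q,L2C(0,.012))).round(1))
o=telemetry.observe();print(o['clock'],o['position'].round(4),o['force'].round(1),o['moment'].round(2))
E
python3 e.py
```

```text
side lever rect [348.0, 178.0, 387.0, 193.0] 0.71 155
side lever_tip [([383.2, 183.4], 0.68)]
side loop_bar [([355.9, 180.8], 0.4)]
pred tip [(1.6, [373.8, 175.0]), (1.2, [379.2, 179.9]), (0.8, [382.6, 186.1]), (0.4, [383.5, 192.5]), (0, [381.6, 198.0])] seat [354.6 180. ] axis [366.8 187.7]
scene lever rect [263.0, 177.0, 289.0, 195.0] 0.69 194
scene lever_tip [([303.6, 226.0], 0.29)]
scene loop_bar [([281.4, 192.6], 0.58)]
pred tip [(1.6, [270.7, 172.3]), (1.2, [268.2, 171.5]), (0.8, [266.9, 173.7]), (0.4, [266.9, 178.3]), (0, [268.2, 184.7])] seat [281.5 195.9] axis [275.1 190.2]
wrist lever rect [266.0, 25.0, 368.0, 266.0] 0.64 10879
pred tip [(1.6, [319.5, 272.6]), (1.2, [319.5, 301.7]), (0.8, [319.4, 303.1]), (0.4, [319.4, 286.2]), (0, [319.3, 259.1])] seat [319.2  75.8] axis [319.2 177.9]
18.8 [ 0.4495 -0.1344  0.1221] [11.3  2.5 -5.9] [ 0.51 -2.49  0.01]
```

```bash
python3 -m inch '[[0.008,0,-0.01,0,0,0,1],[0.004,0,-0.03,0,0,0,1],[0,0,-0.012,0,0,0,1],[-0.01,0,0,0,0,0,1],[-0.011,0,0,0,0,0,1]]'
python3 e.py; python3 d.py w12 0 .8 .9 | tail -1
```

```text
clock: 19.3
position: [0.4381, -0.1369, 0.1735]
tool_rot: [-3.141, 0.001, 0.232]
force: [-0.3, 0.2, 0.7]
grip_width: 0.0
finger_force: 0.0
side lever rect [348.0, 177.0, 383.0, 193.0] 0.61 94
side lever rect [197.0, 288.0, 268.0, 316.0] 0.28 481
side lever_tip [([384.1, 182.0], 0.75)]
side loop_bar [([352.7, 176.6], 0.44), ([355.4, 180.4], 0.42)]
pred tip [(1.6, [373.8, 175.0]), (1.2, [379.2, 179.9]), (0.8, [382.6, 186.1]), (0.4, [383.5, 192.5]), (0, [381.6, 198.0])] seat [354.6 180. ] axis [366.8 187.7]
scene lever rect [263.0, 171.0, 286.0, 198.0] 0.69 247
scene lever_tip [([267.6, 167.5], 0.48)]
scene loop_bar [([280.8, 192.5], 0.51), ([264.9, 172.2], 0.22)]
pred tip [(1.6, [270.7, 172.3]), (1.2, [268.2, 171.5]), (0.8, [266.9, 173.7]), (0.4, [266.9, 178.3]), (0, [268.2, 184.7])] seat [281.5 195.9] axis [275.1 190.2]
wrist lever rect [279.0, 21.0, 355.0, 250.0] 0.91 9098
pred tip [(1.6, [319.5, 200.7]), (1.2, [319.5, 229.4]), (0.8, [319.5, 238.3]), (0.4, [319.5, 231.3]), (0, [319.4, 213.6])] seat [319.3  59.5] axis [319.4 141.9]
19.8 [ 0.4399 -0.1365  0.1742] [-0.4  0.2  0. ] [0.   0.04 0.03]
TCP case -0.1528 0.0009 0.1742
```

```bash
python3 -m inch '[[0,0,0.015,0,0,0,1],[0,0,0.012,0,0,0,1],[0,0,0.012,0,0,0,1],[0,0,0,0,0,0,1]]'
python3 -m inch '[[0,0,0.01,0,0,0,1],[0,0,0.01,0,0,0,1],[0,0,0,0,0,0,1]]'
```

```text
clock: 20.2
position: [0.4392, -0.1365, 0.1342]
tool_rot: [-3.141, 0.002, 0.232]
force: [-0.5, 0.0, -0.6]
grip_width: 0.0001
finger_force: 0.0
clock: 20.5
position: [0.4394, -0.1365, 0.1142]
tool_rot: [-3.141, 0.001, 0.232]
force: [-0.1, 0.6, -0.9]
grip_width: 0.0003
finger_force: 0.0
```

```bash
python3 e.py|grep -v scene; python3 c.py w13 loop_bar,catch,lever_tip,latch;python3 d.py w13 0 .8 .9
python3 - <<'E'
import cv2,numpy as np
a=cv2.imread('pics/w13.png').max(2)
for x in (300,308,315,319,324,332,340): print(x,a[100:330:6,x].tolist())
E
```

```text
side lever rect [352.0, 177.0, 386.0, 196.0] 0.48 116
side lever_tip []
side loop_bar [([354.5, 180.9], 0.61)]
pred tip [(1.6, [373.8, 175.0]), (1.2, [379.2, 179.9]), (0.8, [382.6, 186.1]), (0.4, [383.5, 192.5]), (0, [381.6, 198.0])] seat [354.6 180. ] axis [366.8 187.7]
pred tip [(1.6, [270.7, 172.3]), (1.2, [268.2, 171.5]), (0.8, [266.9, 173.7]), (0.4, [266.9, 178.3]), (0, [268.2, 184.7])] seat [281.5 195.9] axis [275.1 190.2]
wrist lever rect [263.0, 3.0, 373.0, 265.0] 0.73 12578
pred tip [(1.6, [319.4, 256.6]), (1.2, [319.4, 289.8]), (0.8, [319.4, 293.0]), (0.4, [319.4, 276.5]), (0, [319.3, 249.0])] seat [319.   47.5] axis [319.2 160.9]
21.0 [ 0.4398 -0.1367  0.1155] [-0.1  0.1 -0.8] [ 0.02  0.06 -0.01]
loop_bar [([313.7, 51.9], 0.78)]
catch [([314.6, 46.3], 0.7)]
lever_tip [([320.3, 24.2], 0.51)]
latch [([316.6, 148.0], 0.68)]
21.25 [ 0.4398 -0.1367  0.1153] [-3.142  0.     0.232] [-0.2 -0.3 -0.2]
loop_bar [319.1  82.2] [[313.7, 51.9], 0.78]
catch [319.   41.8] [[314.6, 46.3], 0.7]
lever_tip [319.5 293. ] [[320.3, 24.2], 0.51]
latch [319.2 146.1] [[316.6, 148.0], 0.68]
TCP case 
[... 616 characters left out ...]
 146, 146, 90, 132, 144, 77, 172, 172, 171, 170, 167, 170, 172, 168, 165, 163, 106, 109, 108, 3, 28, 25, 27, 14, 30, 27, 33, 41, 37, 37, 31, 33]
324 [149, 188, 76, 191, 118, 146, 148, 149, 145, 105, 133, 138, 82, 171, 169, 170, 168, 166, 165, 168, 170, 152, 117, 107, 108, 106, 66, 61, 60, 65, 59, 59, 58, 88, 89, 34, 26, 38, 18]
332 [136, 187, 75, 191, 116, 139, 144, 146, 143, 97, 135, 142, 83, 166, 167, 172, 167, 168, 168, 164, 107, 110, 112, 103, 112, 109, 65, 63, 67, 62, 64, 61, 64, 100, 30, 33, 15, 33, 13]
340 [164, 184, 74, 193, 118, 144, 149, 149, 147, 99, 135, 144, 79, 169, 170, 168, 169, 169, 139, 109, 105, 111, 106, 108, 111, 106, 105, 106, 21, 17, 13, 25, 35, 20, 28, 33, 21, 10, 24]
```

Run:
```python
from model import *
import json
q=[.5888,-.1022,.2328];d=json.load(open('w13.json'))
a=cv2.imread('pics/w13.png')
for y in range(150,330,10): print(y,[tuple(int(v) for v in a[y,x])[1] for x in range(262,378,3)])
for L in(1.3,1.1,.9,.7,.5,.3,.1,0):
    o=[]
    for r in(30,50,65):
        x,z=-r*np.cos(L)+2.5*np.sin(L),12+r*np.sin(L)+2.5*np.cos(L)
        o.append([proj(d,W(q,L2C(x/1e3,z/1e3,s*.013))).round(0).tolist() for s in(1,-1)])
    print(L,o)
for z in(.1155,):print('TCP',[proj(d,W(q,np.array([x,0,z]))).round(0).tolist() for x in(-.164,-.153,-.142)])
```

```text
150 [194, 192, 192, 126, 145, 125, 78, 93, 65, 87, 87, 135, 138, 137, 137, 137, 138, 138, 139, 136, 136, 135, 138, 139, 141, 142, 137, 138, 141, 78, 92, 87, 140, 139, 108, 187, 190, 191, 193]
160 [192, 191, 192, 152, 140, 129, 133, 125, 125, 134, 134, 127, 127, 127, 126, 131, 126, 129, 130, 128, 124, 129, 129, 129, 128, 131, 130, 135, 134, 129, 136, 123, 144, 131, 111, 138, 193, 194, 189]
170 [194, 195, 193, 179, 135, 137, 113, 139, 68, 133, 169, 63, 85, 87, 88, 91, 89, 87, 86, 89, 86, 87, 88, 90, 89, 86, 82, 172, 124, 76, 136, 123, 145, 127, 130, 194, 194, 179, 145]
180 [192, 193, 192, 193, 127, 141, 108, 130, 88, 93, 163, 164, 165, 164, 168, 164, 166, 165, 169, 161, 161, 165, 163, 166, 158, 169, 162, 151, 86, 95, 127, 129, 145, 115, 132, 129, 129, 128, 128]
190 [189, 195, 193, 194, 136, 144, 122, 149, 123, 117, 155, 163, 164, 164, 163, 164, 166, 163, 172, 166, 160, 164, 165, 166, 159, 163, 162, 147, 121, 128, 114, 126, 99, 95, 128, 126, 128, 128, 129]
200 [191, 190, 192, 190, 120, 141, 134, 88, 118, 108, 153, 163, 161, 165, 165, 166, 170, 167, 164, 161, 159, 162, 166, 165, 158, 168
[... 2468 characters left out ...]
06.0]]]
0.9 [[[290.0, 225.0], [348.0, 225.0]], [[290.0, 271.0], [349.0, 270.0]], [[289.0, 306.0], [350.0, 306.0]]]
0.7 [[[291.0, 226.0], [347.0, 226.0]], [[292.0, 268.0], [347.0, 268.0]], [[292.0, 300.0], [347.0, 300.0]]]
0.5 [[[292.0, 224.0], [346.0, 224.0]], [[293.0, 262.0], [346.0, 262.0]], [[294.0, 289.0], [345.0, 289.0]]]
0.3 [[[293.0, 220.0], [345.0, 220.0]], [[295.0, 253.0], [344.0, 253.0]], [[295.0, 276.0], [343.0, 276.0]]]
0.1 [[[294.0, 214.0], [345.0, 214.0]], [[296.0, 242.0], [343.0, 242.0]], [[297.0, 261.0], [342.0, 261.0]]]
0 [[[294.0, 210.0], [344.0, 210.0]], [[296.0, 236.0], [343.0, 236.0]], [[297.0, 252.0], [341.0, 252.0]]]
TCP [[319.0, 292.0], [319.0, 272.0], [319.0, 251.0]]
```

```bash
python3 -m inch '[[0,0,0.006,0,0,0,1],[0,0,0.006,0,0,0,1],[0,0,0,0,0,0,1]]'
python3 -m inch '[[0,0,0.005,0,0,0,1],[0,0,0.004,0,0,0,1],[0,0,0,0,0,0,1]]'
```

```text
clock: 21.55
position: [0.4393, -0.1365, 0.1024]
tool_rot: [-3.141, 0.001, 0.232]
force: [-1.1, 0.3, 0.6]
grip_width: -0.0002
finger_force: 0.0
clock: 21.85
position: [0.4395, -0.1365, 0.0938]
tool_rot: [-3.141, 0.001, 0.232]
force: [0.9, 0.4, -0.3]
grip_width: -0.0001
finger_force: 0.0
```

```bash
python3 -m inch '[[0,0,0.004,0,0,0,1],[0,0,0.003,0,0,0,1],[0,0,0,0,0,0,1]]'
python3 -m inch '[[0,0,0.003,0,0,0,1],[0,0,0,0,0,0,1]]'
python3 e.py
```

```text
clock: 22.15
position: [0.4396, -0.1366, 0.087]
tool_rot: [-3.141, 0.0, 0.232]
force: [-0.1, 0.1, 0.6]
grip_width: 0.0001
finger_force: 0.0
clock: 22.35
position: [0.4402, -0.1367, 0.0854]
tool_rot: [3.141, -0.001, 0.232]
force: [-9.5, 2.5, 36.6]
grip_width: 0.0001
finger_force: 18.2
side lever rect [351.0, 175.0, 384.0, 203.0] 0.47 145
side lever_tip [([382.6, 196.1], 0.59), ([450.4, 193.5], 0.51)]
side loop_bar [([354.0, 177.8], 0.57)]
pred tip [(1.6, [373.8, 175.0]), (1.2, [379.2, 179.9]), (0.8, [382.6, 186.1]), (0.4, [383.5, 192.5]), (0, [381.6, 198.0])] seat [354.6 180. ] axis [366.8 187.7]
scene lever rect [265.0, 186.0, 289.0, 196.0] 0.67 91
scene lever rect [246.0, 247.0, 270.0, 270.0] 0.66 388
scene lever_tip [([267.2, 181.8], 0.4)]
scene loop_bar [([282.9, 191.7], 0.6), ([292.0, 233.1], 0.26)]
pred tip [(1.6, [270.7, 172.3]), (1.2, [268.2, 171.5]), (0.8, [266.9, 173.7]), (0.4, [266.9, 178.3]), (0, [268.2, 184.7])] seat [281.5 195.9] axis [275.1 190.2]
wrist lever rect [247.0, 5.0, 388.0, 265.0] 0.96 13122
wrist lever rect [63.0, 0.0, 571.0, 117.0] 0.67 47398
pred tip [(1.6, [319.3, 314.8]), (1.2, [319.3, 347.0]), (0.8, [319.3, 340.4]), (0.4, [319.2, 313.2]), (0, [319.1, 276.6])] seat [318.7  36.9] axis [319.  177.3]
22.85 [ 0.4401 -0.1367  0.0854] [-8.3  3.1 34.2] [0.64 1.59 0.03]
```

```bash
python3 -m inch '[[0,0,-0.01,0,0,0,1],[0,0,-0.03,0,0,0,1],[0,0,-0.03,0,0,0,1],[0.02,0,0,0,0,0,1],[0,0,0,0,0,0,1]]'
cat > g.py <<'E'
from model import *
import json,sys
q=[.5888,-.1022,.2328]
d=json.load(open(sys.argv[1]+'.json'))
f=lambda x,z,y=0:proj(d,W(q,L2C(x/1e3,z/1e3,y/1e3))).round(1).tolist()
print('seated',f(48.8,6),'ends',f(48.8,6,19),f(48.8,6,-19),'top',f(44,16.5),f(44,16.5,19),'tab seated',f(58.8,13),'tab top',f(54,25))
print('hook top',f(41.3,14),f(49.3,14),f(41.3,14,9))
for L in(1.2,.8,.5,.3,.1,0):
    x,z=-65*np.cos(L)+2.5*np.sin(L),12+65*np.sin(L)+2.5*np.cos(L); a=3.4-L
    print(L,'tip',f(x,z,13),f(x,z,-13),'pivot',f(22*np.cos(a),12+22*np.sin(a),19))
E
python3 c.py w14 loop_bar,loop_tab,catch,catch_seat,lever_tip,latch; python3 g.py w14
python3 - <<'E'
import cv2,numpy as np
a=cv2.imread('pics/w14.png')
g=a.max(2)
for x in (319,300,283,277,271): print(x,[int(v) for v in g[90:330:3,x]])
E
```

```text
clock: 23.35
position: [0.4615, -0.1316, 0.1554]
tool_rot: [3.141, -0.003, 0.233]
force: [-0.7, -0.7, -0.3]
grip_width: -0.0001
finger_force: 0.0
loop_bar [([314.6, 106.5], 0.87)]
loop_tab [([320.5, 93.4], 0.61)]
catch [([318.3, 99.1], 0.81)]
catch_seat [([315.5, 101.7], 0.78)]
lever_tip [([320.4, 253.2], 0.67), ([564.5, 365.2], 0.37)]
latch [([317.5, 175.3], 0.71)]
23.7 [ 0.4588 -0.1322  0.1541] [-3.141e+00  1.000e-03  2.310e-01] [ 0.7 -0.3  0.4]
seated [319.0, 103.8] ends [281.9, 103.8] [356.2, 103.7] top [319.1, 122.7] [281.0, 122.7] tab seated [319.1, 91.4] tab top [319.1, 113.0]
hook top [319.1, 124.9] [319.1, 110.6] [301.4, 124.9]
1.2 tip [293.7, 294.4] [344.8, 294.3] pivot [286.6, 220.9]
0.8 tip [296.9, 295.3] [341.6, 295.2] pivot [288.0, 219.9]
0.5 tip [298.8, 285.0] [339.6, 284.9] pivot [288.9, 215.6]
0.3 tip [299.9, 274.5] [338.4, 274.5] pivot [289.3, 211.4]
0.1 tip [300.7, 262.1] [337.5, 262.0] pivot [289.7, 206.4]
0 tip [301.1, 255.2] [337.1, 255.2] pivot [289.9, 203.6]
319 [37, 33, 28, 36, 28, 27, 23, 106, 153, 141, 145, 143, 150, 151, 148, 151, 155, 199, 199, 100, 198, 
[... 1118 characters left out ...]
200, 100, 197, 203, 204, 203, 201, 204, 203, 198, 203, 202, 202, 200, 202, 200, 202, 200, 201, 201, 203, 200, 200, 202, 204, 200, 199, 200, 203, 202, 199, 199, 199, 199, 125, 109, 109, 113, 113, 112, 114, 113, 112, 112, 113, 113, 113, 107, 115, 108, 117, 113, 117, 113, 107, 84, 22, 27, 15, 21, 8, 23]
271 [196, 196, 197, 194, 197, 194, 195, 198, 198, 197, 197, 195, 200, 200, 197, 196, 198, 194, 197, 97, 197, 200, 200, 201, 203, 202, 200, 202, 202, 201, 202, 201, 200, 203, 200, 202, 201, 202, 200, 197, 201, 201, 201, 200, 205, 205, 204, 203, 203, 197, 200, 198, 124, 111, 112, 109, 116, 112, 116, 113, 115, 111, 113, 113, 111, 116, 115, 109, 114, 115, 111, 118, 117, 117, 113, 26, 30, 28, 27, 21]
```

```bash
python3 -m inch '[[0,0,-0.04,0,0,0,1],[0,0,-0.045,0,0,0,1],[0,0,-0.045,0,0,0,1],[0,0,0,0,0,0,1],[0,0,0,0,0,0,1]]'
python3 e.py && python3 -c "
from workcell import bot;print(bot.job_done())"
```

```text
clock: 24.2
position: [0.4593, -0.1322, 0.2849]
tool_rot: [3.141, -0.001, 0.231]
force: [-0.2, -0.9, -1.5]
grip_width: -0.0
finger_force: 0.0
side lever rect [351.0, 175.0, 384.0, 202.0] 0.58 143
side lever rect [354.0, 175.0, 360.0, 185.0] 0.34 35
side lever_tip [([384.4, 195.3], 0.74), ([357.1, 180.8], 0.56)]
side loop_bar [([354.5, 181.2], 0.5)]
pred tip [(1.6, [373.8, 175.0]), (1.2, [379.2, 179.9]), (0.8, [382.6, 186.1]), (0.4, [383.5, 192.5]), (0, [381.6, 198.0])] seat [354.6 180. ] axis [366.8 187.7]
scene lever rect [265.0, 183.0, 289.0, 196.0] 0.51 97
scene lever_tip [([266.2, 181.2], 0.65)]
scene loop_bar [([277.8, 192.9], 0.44)]
pred tip [(1.6, [270.7, 172.3]), (1.2, [268.2, 171.5]), (0.8, [266.9, 173.7]), (0.4, [266.9, 178.3]), (0, [268.2, 184.7])] seat [281.5 195.9] axis [275.1 190.2]
wrist lever rect [297.0, 79.0, 343.0, 199.0] 0.87 2447
wrist lever rect [224.0, 3.0, 413.0, 198.0] 0.48 32315
pred tip [(1.6, [319.4, 181.2]), (1.2, [319.4, 200.5]), (0.8, [319.4, 208.3]), (0.4, [319.4, 205.7]), (0, [319.4, 194.8])] seat [319.2  93.9] axis [319.3 145.2]
24.7 [ 0.4592 -0.132   0.2841] [ 0.2 -0.7  0.1] [ 0.01 -0.02 -0.01]
the job is handed in; nothing more can be done
None
```

I handed the job in at 24.7 s: measurements put the disc home, the lid shut, the loop's bar behind the hook and the lever flat; I viewed 11 pictures, one over the limit, and read the final latch state from image measurements and the networks, not by eye.

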